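# Lock a forming block in the bench holder

### The job

Put the pale wooden forming block (the one with a low step at one end and a groove along its top) into the pocket of the steel bench holder, with its step at the lever's end, sitting flat on the pocket's floor. Then swing the holder's locking lever fully shut across the step, against its stop. Do not push the other things on the bench about.

Things in the scene. Friction and masses are not known exactly. Their poses are not given: they have to be found in the camera images.
- block: loose pale hardwood forming block, about 0.2 kg, 100 mm long (its x), 50 mm wide (its y), 62 mm high. Origin: centre of the underside. From x = -50 to -20 mm it is a low step only 32 mm high; from x = -20 to +50 mm it is full height, with an 18 mm wide, 12 mm deep groove along x in its top. Pinch the full-height part across its width (along y, 50 mm)
- block_step (a point): centre of the top of the block's low step: (-35, 0, 32) mm in the block's frame
- block_top (a point): point on the block's axis at x = +15 mm, level with the top (62 mm above the underside), the middle of the full-height part; axes as the block's
- holder: steel holder fixed to the bench, 130 (x) x 76 (y) x 34 mm high, with an open pocket 104 (x) x 54 (y) mm, 20 mm deep. Origin: under the pocket's centre, on the bench. The lever is at its -x end: pivot ear (24 x 20 mm, 48 mm high) at (-35, +48) mm, stop post (8 x 14 mm, 58 mm high) at (-19, -45) mm
- pocket (a point): centre of the pocket's floor, 14 mm above the bench; 3 mm chamfer at the pocket's mouth; axes as the holder's. The seated block's origin is here, its axes parallel to the holder's and x the same way (step to -x)
- pocket_step (a point): where the top of the seated block's step is centred: (-35, 0, 46) mm in the holder's frame
- lever (a joint): angle of the locking lever, turning level about its upright pivot. 0 = shut: the bar points along the holder's -y, across the step. Grows as it opens, clockwise seen from above; near 1.5 the bar points along the holder's -x, away from the pocket. Stops at 0 and 1.9 rad; stiff enough to stay where it is left (about 1.5 N at the handle)
- lever_pivot (a point): on the pivot's axis at the bar's mid height, 54 mm above the bench; the bar is 18 mm wide, 10 mm thick, its underside 49 mm above the bench; the hub is 26 mm across
- lever_handle (a point): top centre of the lever's upright round black handle, 18 mm diameter, standing on the bar from 59 to 106 mm above the bench, 100 mm from the pivot's axis
- plain_block: plain brown wooden block, 75 x 130 x 42 mm, no step and no groove; too big for the pocket; bystander
- pierced_plate: flat brass plate 110 x 44 x 8 mm with three holes; bystander
- pliers: pliers lying flat, about 175 x 56 x 14 mm; bystander
- hammer: hammer lying flat, 220 mm long; bystander
- brush: flat wooden brush 120 x 45 x 28 mm, bristles down; bystander
- tin: small round wood-coloured pot with steel cap, 68 mm across, 45 mm high; bystander
Not all that is in view belongs to the job. What is shaped like the block but purple is not meant.

How it is judged:
On the way, in this order (a step that is already met when the one before it is completed fails the run):
1. the block sits down in the pocket, step at the lever's end (horizontal distance between block and pocket below 0.006 m and z of block in the frame of pocket below 0.004 m and distance between block_step and pocket_step below 0.01 m and angle between the x axis of block and the x axis of holder, either way round below 0.12 rad and angle between block's own z axis and vertical below 0.08 rad), for 0.2 s.
2. the lever is swung shut over the seated block (all of step 1 and value of joint lever below 0.12 rad), for 0.2 s.
At the end, for the whole second after the job is handed in: The block is at rest in the pocket: origin within 6 mm sideways of the pocket's centre and within 4 mm of its floor, step at the lever's end (within 10 mm of its place), yaw within 0.12 rad, upright within 0.08 rad; and the lever is within 0.12 rad of fully shut (all of step 2 and linear speed of block below 0.02 m/s); the robot touches nothing.
It fails at once if a bystander is pushed more than 40 mm from its place (distance of any of plain_block, pierced_plate, pliers, hammer, brush, tin from where it was at the start of the episode above 0.04 m).
It also fails if it takes over 61 s, if anything falls off the work surface, if the arm or the gripper's body presses on something with over 40 N, if the wrist force passes 120 N, or if a joint passes its speed limit or range.

### The arm

A 7-joint arm with a two-finger parallel gripper is mounted at the origin on the work surface. World frame = base frame: x ahead of the robot, y to its left, z up, the work surface at z = 0. Lengths are in m, angles in rad, forces in N, time in s.
With the tool pointing down it reaches from about 0.425 to 0.975 m from the base axis. Payload 16.7 kg.
Tool frame: the origin (TCP) lies midway between the tips of the shut fingers; the grasp point (between the pads) lies 19 mm behind it; z points along the fingers, y is the line along which they close (so a half turn about z gives the same grasp; the last joint's range is limited). The gripper opens to 85 mm and grips with 20 to 120 N. Pads are 22 mm wide; open, the fingers measure 114 mm over their backs; the gripper's body (76 mm by 85 mm) begins 54 mm behind the grasp point. The pads swing forward as they close: fully open they stand 13 mm farther back than shut.
Start: joints at [1.163, 0.426, 0.074, 1.606, -0.034, 1.111, -0.067], TCP at [0.172, -0.653, 0.231] pointing down, gripper open.
Joint ranges: [-2.85, 2.85], [-0.5, 2.14], [-1.23, 1.37], [0.21, 2.46], [-1.02, 4.16], [0.16, 2.05], [-2.73, 2.73]. Speed limits (rad/s): [1.89, 1.89, 2.39, 2.39, 3.01, 3.01, 3.01].

### API

Orientations are given as a unit quaternion [w, x, y, z].
In Python, from station import bot, viewer, close_job, nets gives the robot as it stands.
- The arm moves only by the tool servo_tool, never from a script. Its arguments are lists of equal length, an entry for each row: "jaw": the opening, from 0 (shut) to 1 (fully open); "delta_pos": the shift along the world's x, y, z each as a share of 0.1 m, from -1 to 1, a list of three; "twist": the turn about the world's z as a share of 2 pi rad, from -1 to 1. In form: {"jaw": [jaw, ...], "delta_pos": [[tx, ty, tz], ...], "twist": [twist, ...]}. A call has exactly 10 rows; each row is the pose to reach, as a shift and turn from the pose commanded when the call began, turning the shorter way round; what a row does not reach only later rows make up. A row lasts 1/8 s, in which the tool goes at most 62.5 mm and 10.7 degrees, less where a joint would pass 70% of its speed; a pose out of reach is approached as far as the arm can. A call with a number of a shift or a turn outside -1 to 1 is refused whole. A call with a gripper value outside its range is refused whole. The fingers move at their own pace and stop on an object; the grip force is fixed at half the most. Time passes only in rows, so rows that repeat a pose let the fingers close, or fill a call up. It gives the time, the measured TCP pose, the force, the opening and the grip force at its end, in the units of the state.
- bot.read_state(): the state, without advancing time (a new reading comes with each control period).
- viewer.grab_frame(name): name is "scene" or "top" or "wrist"; returns a dict with "pixels" (384x512x3 uint8, red, green, blue), "fx", "fy", "cx", "cy" (pixels), "R" (3x3) and "t" (3): a world point X has camera coordinates R X + t; the wrist camera has in their place "tool_from_camera" (4x4, takes a point from camera to tool coordinates, whose origin is the TCP and whose axes are the flange's). Camera axes: x right, y down, z forward; pixel columns grow to the right and rows downward; lengths in m; the calibration is good to about 2 mm. A picture is of the moment at which its call begins: read the wrist's pose just before it. There is no depth.
- close_job(): hands the job in; it is judged then, once.
Trained networks look in the newest picture that a camera, given by its name, has taken for a name from the list of things; names that differ only in an ending like _2 or _b are one class to them, and where a whole thing is asked for, a point or a joint stands for the part that bears it (a point fixed in the world has none). Each returns a list of dicts, best first, with "confidence" (0 to 1); they miss things now and then, are a little off and sometimes report something else, mostly with a low value. They report only what shows in the picture. A call takes as long as a camera call. They do not tell look-alikes from the thing itself.
- nets.regions_of(camera, target): "mask" (384x512 bool, what is visible of it) and "bbox" ([left, top, width, height] in pixels, round what is visible of it).
The state is a dict: "t": time; "joint_positions": joint angles; "qd": joint speeds; "joint_efforts": joint torques, N m; "position": TCP position; "orientation": TCP orientation; "wrist_force": force on the tool from outside, world axes, zero at the start; "moment": the same for the moment, N m; "opening": finger opening in m; "gripper_force": force on a finger pad.
Only numpy, scipy, OpenCV 4.12 (cv2) and the standard library are available. Lean on these libraries where they do the work, as an engineer would, in place of code of your own. Each camera call takes 0.05 s, during which the arm holds its last target. There are 200 camera calls.

## Working session

There is one attempt and no reset: what is moved stays moved. The work goes in short steps, Python scripts to look and compute and a tool call to move; the robot and the scene stay as the last step left them, time stands still between calls to the robot, and variables do not carry over. Pictures are saved under pics/ and viewed, at most 10 in all, crops included, and the job is handed in when it is done.

Besides the shell and the picture viewer there is one more tool, called after "Call:" as name(argument=value, ...) on one line, values as JSON. servo_tool: Moves the arm, as the interface text tells. Its arguments: {"type":"object","properties":{"jaw":{"type":"array"},"delta_pos":{"type":"array"},"twist":{"type":"array"}},"required":["jaw","delta_pos","twist"]}

```bash
mkdir -p pics; cat > h.py <<'E'
import numpy as np, cv2
from station import bot, viewer, close_job, nets
def save(f,n): cv2.imwrite(f'pics/{n}.png',f['pixels'][:,:,::-1])
def ray(f,uv,z):
    R=np.array(f['R']);t=np.array(f['t'])
    d=R.T@np.array([(uv[0]-f['cx'])/f['fx'],(uv[1]-f['cy'])/f['fy'],1]);c=-R.T@t
    return c+d*(z-c[2])/d[2]
def proj(f,X):
    p=np.array(f['R'])@np.array(X)+np.array(f['t']);return np.array([f['fx']*p[0]/p[2]+f['cx'],f['fy']*p[1]/p[2]+f['cy']])
E
python3 - <<'E'
from h import *
s=bot.read_state();print(s['t'],s['position'],s['orientation'])
for n in ['top','scene']:
    f=viewer.grab_frame(n);save(f,n+'0')
    print(n,f['fx'],-np.array(f['R']).T@f['t'])
    for k in ['block','holder','lever','lever_handle','plain_block']:
        for r in nets.regions_of(n,k)[:3]: print(k,round(r['confidence'],2),r['bbox'],f['pixels'][r['mask']].mean(0).round())
E
```

```text
0.0 [ 0.17196901 -0.65228491  0.23060887] [-6.44122644e-04  9.91703396e-01  1.28545494e-01 -1.24883482e-04]
top 474.22524700299425 [0.29110295 0.0043706  1.60806167]
block 0.85 [144.3, 176.8, 34.0, 34.4] [115.  51. 150.]
block 0.83 [163.1, 242.2, 32.6, 14.9] [127.  57. 168.]
block 0.8 [214.9, 238.6, 31.2, 33.1] [116.  53. 154.]
holder 0.6 [288.8, 174.5, 33.7, 58.9] [141. 140. 146.]
lever 0.57 [290.0, 199.9, 12.6, 32.0] [74. 76. 79.]
lever_handle 0.66 [291.4, 196.4, 11.2, 40.6] [73. 75. 78.]
plain_block 0.62 [231.3, 131.7, 41.3, 22.8] [166. 107.  56.]
scene 428.3377435547543 [ 0.87458385 -0.50454455  1.09223859]
block 0.96 [295.4, 117.7, 31.4, 28.9] [114.  63. 141.]
block 0.92 [234.9, 109.2, 30.7, 36.0] [116.  64. 144.]
block 0.72 [262.2, 142.1, 35.0, 34.6] [159. 131.  92.]
holder 0.55 [189.6, 211.8, 67.6, 72.4] [146. 144. 145.]
lever 0.75 [186.5, 215.4, 46.6, 26.1] [79. 81. 81.]
lever_handle 0.75 [186.4, 215.3, 41.2, 27.0] [83. 79. 76.]
plain_block 0.83 [301.0, 210.7, 42.0, 49.9] [190. 129.  80.]
plain_block 0.7 [259.9, 144.0, 41.7, 28.8] [158. 130.  91.]
plain_block 0.57 [186.5, 210.4, 46.4, 34.2] [81. 79. 77.]
```

```bash
python3 - <<'E'
import cv2,numpy as np
a=cv2.imread('pics/top0.png')[110:290,110:350];b=cv2.imread('pics/scene0.png')[90:300,160:370]
cv2.imwrite('pics/topc.png',cv2.resize(a,None,fx=3.3,fy=3.3,interpolation=2))
cv2.imwrite('pics/scenec.png',cv2.resize(b,None,fx=2.8,fy=2.8,interpolation=2))
E
```

```text
(no output)
```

View pics/topc.png

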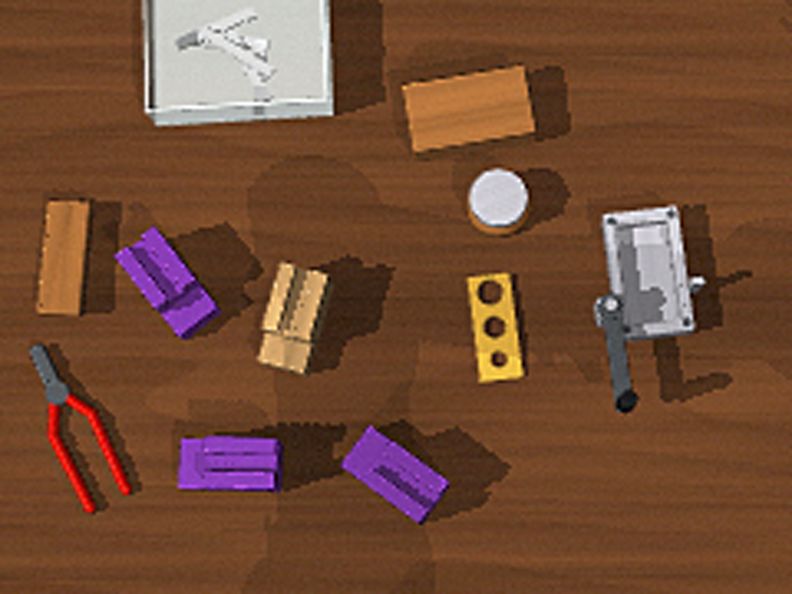

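View pics/scenec.png

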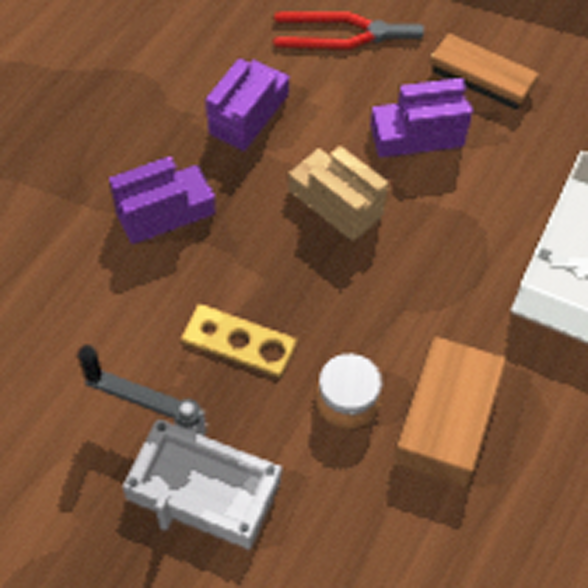

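View pics/top0.png

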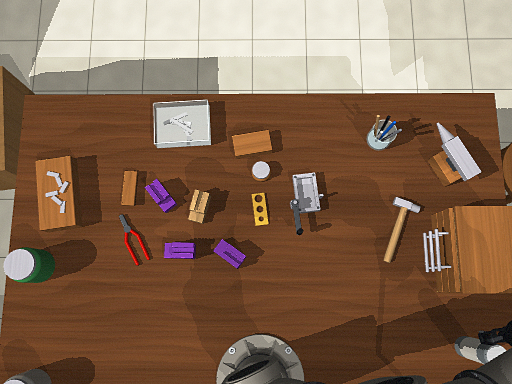

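Top view: the pale block is at about (199,206) and its step points down, towards the robot. The holder is at (305,192) with its lever at the near end, swung open and pointing at (299,231). The purple blocks are look-alikes. Next I'll get rough poses and plan a wrist-camera look.

```bash
python3 - <<'E'
from h import *
f=viewer.grab_frame('top')
c=lambda u,v:(u/3.3+110,v/3.3+110)
for n,p,z in [('b far R',(329,270),.062),('b far L',(283,262),.062),('b stepL',(258,360),.032),('b stepR',(306,373),.032),
 ('h farL',(603,214),.034),('h farR',(678,206),.034),('h nearR',(695,332),.034),('pivot',(608,306),.059),('handle',(626,400),.106),('post',(697,284),.058),('plate',(497,326),.008),('tin',(498,198),.045)]:
    print(n,ray(f,c(*p),z).round(4))
w=viewer.grab_frame('wrist');print(w['fx'],w['cx'],w['cy'],np.array(w['tool_from_camera']).round(3).tolist())
E
```

```text
b far R [0.5974 0.1636 0.062 ]
b far L [0.6058 0.2101 0.062 ]
b stepL [0.5104 0.2372 0.032 ]
b stepR [0.497  0.1882 0.032 ]
h farL [ 0.661  -0.1155  0.034 ]
h farR [ 0.6692 -0.1932  0.034 ]
h nearR [ 0.5375 -0.2068  0.034 ]
pivot [ 0.5602 -0.1169  0.059 ]
handle [ 0.4603 -0.1289  0.106 ]
post [ 0.5826 -0.2071  0.058 ]
plate [ 0.5485 -0.0057  0.008 ]
tin [ 0.6756 -0.0071  0.045 ]
341.41078854139244 253.66571380227253 196.13877387080564 [[0.001, -0.946, -0.325, 0.084], [1.0, 0.001, 0.001, 0.001], [-0.001, -0.325, 0.946, -0.142], [0.0, 0.0, 0.0, 1.0]]
```

Call:
servo_tool(jaw=[1, 1, 1, 1, 1, 1, 1, 1, 1, 1], delta_pos=[[0.05, 0.1, 0.02], [0.1, 0.2, 0.04], [0.15, 0.3, 0.06], [0.2, 0.4, 0.08], [0.25, 0.5, 0.1], [0.3, 0.6, 0.1], [0.35, 0.7, 0.1], [0.4, 0.8, 0.1], [0.45, 0.9, 0.1], [0.5, 1, 0.1]], twist=[0, 0, 0, 0, 0, 0, 0, 0, 0, 0])

```text
t: 1.95
position: [0.2224, -0.552, 0.2413]
orientation: [-0.0, 0.992, 0.129, 0.0]
wrist_force: [0.3, 0.6, -0.2]
opening: 0.0853
gripper_force: 0.0
```

Call:
servo_tool(jaw=[1, 1, 1, 1, 1, 1, 1, 1, 1, 1], delta_pos=[[0.1, 0.1, 0], [0.2, 0.2, 0], [0.3, 0.3, 0], [0.4, 0.4, 0], [0.5, 0.5, 0], [0.6, 0.6, 0], [0.7, 0.7, 0], [0.8, 0.8, 0], [0.9, 0.9, 0], [1, 1, 0]], twist=[0, 0, 0, 0, 0, 0, 0, 0, 0, 0])

```text
t: 3.2
position: [0.3227, -0.452, 0.2413]
orientation: [-0.0, 0.992, 0.129, 0.0]
wrist_force: [-0.3, -0.1, -0.4]
opening: 0.0853
gripper_force: 0.0
```

Call:
servo_tool(jaw=[1, 1, 1, 1, 1, 1, 1, 1, 1, 1], delta_pos=[[0.1, 0.1, 0], [0.2, 0.2, 0], [0.3, 0.3, 0], [0.4, 0.4, 0], [0.5, 0.5, 0], [0.6, 0.6, 0], [0.7, 0.7, 0], [0.8, 0.8, 0], [0.9, 0.9, 0], [1, 1, 0]], twist=[0, 0, 0, 0, 0, 0, 0, 0, 0, 0])

```text
t: 4.45
position: [0.4227, -0.352, 0.2413]
orientation: [-0.0, 0.992, 0.128, 0.0]
wrist_force: [0.1, -0.4, 0.2]
opening: 0.0853
gripper_force: 0.0
```

Call:
servo_tool(jaw=[1, 1, 1, 1, 1, 1, 1, 1, 1, 1], delta_pos=[[0.1, 0.1, 0], [0.2, 0.2, 0], [0.3, 0.3, 0], [0.4, 0.4, 0], [0.5, 0.5, 0], [0.6, 0.6, 0], [0.7, 0.7, 0], [0.8, 0.8, 0], [0.9, 0.9, 0], [1, 1, 0]], twist=[0, 0, 0, 0, 0, 0, 0, 0, 0, 0])

```text
t: 5.7
position: [0.5227, -0.252, 0.2413]
orientation: [-0.0, 0.992, 0.128, 0.0]
wrist_force: [-0.3, -0.5, -0.3]
opening: 0.0853
gripper_force: 0.0
```

Call:
servo_tool(jaw=[1, 1, 1, 1, 1, 1, 1, 1, 1, 1], delta_pos=[[0.1, 0.1, 0], [0.2, 0.2, -0.05], [0.3, 0.3, -0.1], [0.4, 0.4, -0.15], [0.5, 0.5, -0.2], [0.6, 0.6, -0.3], [0.7, 0.7, -0.4], [0.8, 0.8, -0.4], [0.8, 0.9, -0.4], [0.8, 0.9, -0.4]], twist=[-0.004, -0.008, -0.012, -0.016, -0.02, -0.024, -0.024, -0.024, -0.024, -0.024])

```text
t: 6.95
position: [0.6021, -0.1617, 0.2017]
orientation: [-0.0, 0.999, 0.054, 0.0]
wrist_force: [0.0, -0.4, 0.5]
opening: 0.0856
gripper_force: 0.0
```

```bash
cat >> h.py <<'E'
from scipy.spatial.transform import Rotation as Ro
def wrist():
    s=bot.read_state();f=viewer.grab_frame('wrist')
    q=s['orientation'];T=np.eye(4);T[:3,:3]=Ro.from_quat([q[1],q[2],q[3],q[0]]).as_matrix();T[:3,3]=s['position']
    M=np.linalg.inv(T@np.array(f['tool_from_camera']));f['R']=M[:3,:3];f['t']=M[:3,3];return s,f
E
python3 - <<'E'
from h import *; import pickle
s,f=wrist();pickle.dump((s,f),open('wh.pkl','wb'));cv2.imwrite('pics/wh.png',cv2.resize(f['pixels'][:,:,::-1],(800,600)))
print(s['t'],s['position'],s['orientation'])
E
```

```text
6.95 [ 0.60214041 -0.1617215   0.20166844] [-8.40285779e-05  9.98535490e-01  5.41002098e-02  1.85879920e-04]
```

View pics/wh.png

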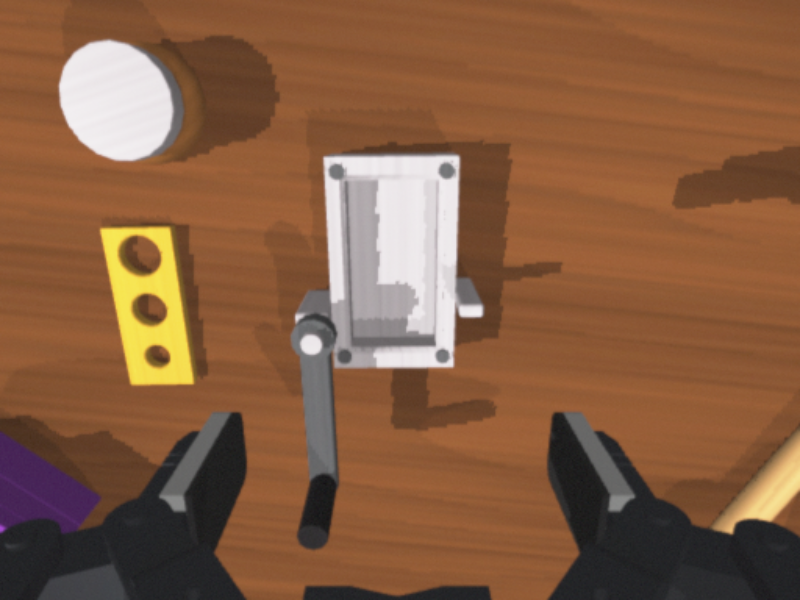

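The holder is clear: its top-face corners are at about (324,155), (459,154), (453,367) and (336,367) in the enlarged view. The lever hub is at (311,343) and the handle top at (313,537).

```bash
cat >> h.py <<'E'
from scipy.optimize import least_squares
def fit(f,P,uv,x0):
    P=np.array(P,float);uv=np.array(uv,float)
    def X(x):
        c,s=np.cos(x[2]),np.sin(x[2]);return np.c_[x[0]+c*P[:,0]-s*P[:,1],x[1]+s*P[:,0]+c*P[:,1],P[:,2]]
    r=least_squares(lambda x:(np.array([proj(f,p) for p in X(x)])-uv).ravel(),x0,x_scale=[.01,.01,.1])
    return r.x,r.fun.reshape(-1,2).round(1).tolist()
E
python3 - <<'E'
from h import *; import pickle
s,f=pickle.load(open('wh.pkl','rb')); k=512/800
P=[(.065,.038,.034),(.065,-.038,.034),(-.065,-.038,.034),(-.065,.038,.034)]
uv=np.array([(324,155),(459,154),(453,367),(336,367)])*k
x,r=fit(f,P,uv,[.6,-.16,.1]);print(x.round(4),r)
# pocket floor/mouth
for n,p,z in [('handle',(313,537),.106),('hub',(311,343),.066),('post',(470,311),.058)]:
    X=ray(f,np.array(p)*k,z);c,sn=np.cos(x[2]),np.sin(x[2]);d=X[:2]-x[:2];print(n,X.round(4),(c*d[0]+sn*d[1]).round(4),(-sn*d[0]+c*d[1]).round(4))
E
```

```text
[ 0.6045 -0.1604  0.1191] [[-0.1, 0.5], [0.3, 0.3], [0.5, -0.9], [-0.7, -0.1]]
handle [ 0.4655 -0.1311  0.106 ] -0.1345 0.0456
hub [ 0.5642 -0.1183  0.066 ] -0.035 0.0466
post [ 0.5902 -0.2061  0.058 ] -0.0195 -0.0437
```

Call:
servo_tool(jaw=[1, 1, 1, 1, 1, 1, 1, 1, 1, 1], delta_pos=[[0, 0.1, 0], [0, 0.2, 0], [0, 0.3, 0], [0, 0.4, 0], [0, 0.5, 0], [0, 0.6, 0], [0, 0.7, 0], [0, 0.8, 0], [0, 0.9, 0], [0, 1, 0]], twist=[-0.002, -0.004, -0.006, -0.008, -0.01, -0.012, -0.014, -0.016, -0.018, -0.02])

```text
t: 8.25
position: [0.6021, -0.062, 0.2013]
orientation: [-0.0, 1.0, -0.01, 0.0]
wrist_force: [0.3, -0.3, -0.2]
opening: 0.0855
gripper_force: 0.0
```

Call:
servo_tool(jaw=[1, 1, 1, 1, 1, 1, 1, 1, 1, 1], delta_pos=[[0, 0.1, 0], [0, 0.2, 0], [0, 0.3, 0], [0, 0.4, 0], [0, 0.5, 0], [0, 0.6, 0], [0, 0.7, 0], [0, 0.8, 0], [0, 0.9, 0], [0, 1, 0]], twist=[-0.002, -0.004, -0.006, -0.008, -0.01, -0.012, -0.014, -0.016, -0.018, -0.02])

```text
t: 9.5
position: [0.6021, 0.038, 0.2013]
orientation: [-0.0, 0.997, -0.073, 0.0]
wrist_force: [-1.2, -0.0, -1.0]
opening: 0.0857
gripper_force: 0.0
```

Call:
servo_tool(jaw=[1, 1, 1, 1, 1, 1, 1, 1, 1, 1], delta_pos=[[-0.03, 0.1, 0], [-0.06, 0.2, 0], [-0.09, 0.3, 0], [-0.12, 0.4, 0], [-0.15, 0.5, 0], [-0.18, 0.6, 0], [-0.21, 0.7, 0], [-0.24, 0.8, 0], [-0.27, 0.9, 0], [-0.3, 1, 0]], twist=[-0.002, -0.004, -0.006, -0.008, -0.01, -0.012, -0.014, -0.016, -0.018, -0.018])

```text
t: 10.75
position: [0.5719, 0.138, 0.2013]
orientation: [-0.0, 0.992, -0.129, 0.0]
wrist_force: [0.9, -0.1, -0.2]
opening: 0.0852
gripper_force: 0.0
```

Call:
servo_tool(jaw=[1, 1, 1, 1, 1, 1, 1, 1, 1, 1], delta_pos=[[-0.03, 0.1, 0], [-0.06, 0.2, 0], [-0.09, 0.3, 0], [-0.12, 0.4, 0], [-0.15, 0.5, 0], [-0.18, 0.6, 0], [-0.2, 0.6, 0], [-0.2, 0.6, 0], [-0.2, 0.6, 0], [-0.2, 0.6, 0]], twist=[0, 0, 0, 0, 0, 0, 0, 0, 0, 0])

```text
t: 12.0
position: [0.5522, 0.197, 0.2013]
orientation: [0.0, 0.992, -0.129, 0.0]
wrist_force: [0.1, -0.5, -0.4]
opening: 0.0856
gripper_force: 0.0
```

```bash
python3 - <<'E'
from h import *; import pickle
s,f=wrist();pickle.dump((s,f),open('wb.pkl','wb'));cv2.imwrite('pics/wb.png',cv2.resize(f['pixels'][:,:,::-1],(800,600)))
print(s['t'],s['position'],s['orientation'])
E
```

```text
12.0 [0.55216945 0.197006   0.20130538] [ 2.85030398e-05  9.91694073e-01 -1.28619062e-01  2.76567354e-05]
```

View pics/wb.png

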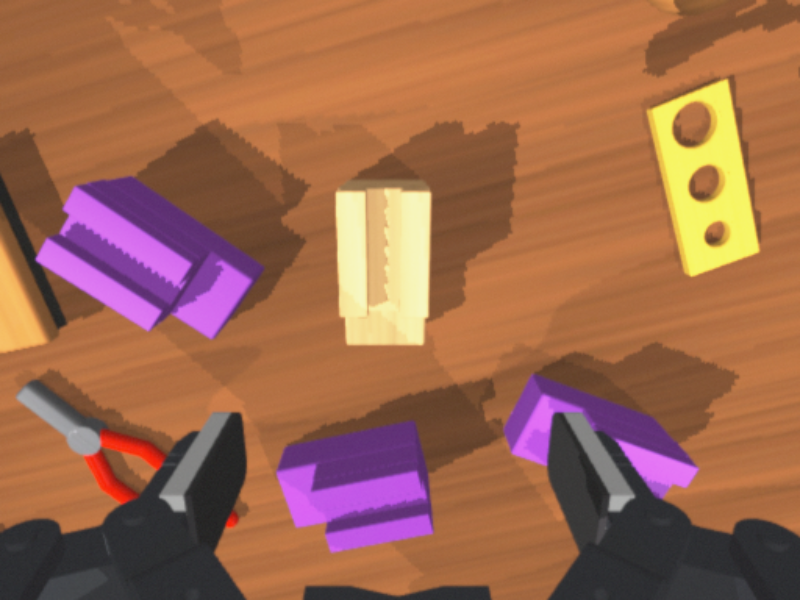

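The pale block is in the middle. Its tall top-face corners are at (335,191), (431,192), (428,317) and (340,316), and the step's end corners are at (347,345) and (425,345). The purple blocks stand clear of the finger zone.

```bash
python3 - <<'E'
from h import *; import pickle
s,f=pickle.load(open('wb.pkl','rb')); k=512/800
P=[(.05,.025,.062),(.05,-.025,.062),(-.02,-.025,.062),(-.02,.025,.062),(-.05,.025,.032),(-.05,-.025,.032)]
uv=np.array([(335,191),(431,192),(428,317),(340,316),(347,345),(425,345)])*k
x,r=fit(f,P,uv,[.55,.2,-.26]);print(x.round(4),r)
c,sn=np.cos(x[2]),np.sin(x[2]); g=x[:2]+.015*np.array([c,sn])
p=s['position'];q=s['orientation'];yaw=2*np.arctan2(q[2],q[1])
print('block_top',g,'delta',g-p[:2],'yaw',yaw,'twist',(x[2]-yaw)/2/np.pi)
for uvp,z in [((262,268),.032),((212,338),.032),((510,450),.03),((535,376),.062)]:
    d=ray(f,np.array(uvp)*k,z)[:2]-x[:2];print(uvp,(c*d[0]+sn*d[1]).round(3),(-sn*d[0]+c*d[1]).round(3))
# placing: tool for block seated
h=[.6045,-.1604,.1191];print('place tcp',h[0]+.015*np.cos(h[2]),h[1]+.015*np.sin(h[2]))
E
```

```text
[ 0.5551  0.2026 -0.2569] [[0.1, -0.2], [0.2, -0.9], [0.4, 0.1], [-0.2, 0.8], [-0.6, 0.3], [-0.0, 0.2]]
block_top [0.569623   0.19879512] delta [0.01745355 0.00178912] yaw -0.2579526983389771 twist 0.00017320467982960102
(262, 268) 0.001 0.074
(212, 338) -0.045 0.109
(510, 450) -0.129 -0.085
(535, 376) -0.057 -0.088
place tcp 0.6193937396210762 -0.15861772053269244
```

Call:
servo_tool(jaw=[0.85, 0.85, 0.85, 0.85, 0.85, 0.85, 0.85, 0.85, 0.85, 0.85], delta_pos=[[0.06, 0.006, -0.1], [0.12, 0.012, -0.2], [0.175, 0.018, -0.3], [0.175, 0.018, -0.4], [0.175, 0.018, -0.5], [0.175, 0.018, -0.6], [0.175, 0.018, -0.7], [0.175, 0.018, -0.8], [0.175, 0.018, -0.9], [0.175, 0.018, -1]], twist=[0, 0, 0, 0, 0, 0, 0, 0, 0, 0])

```text
t: 13.3
position: [0.5696, 0.1991, 0.1006]
orientation: [-0.0, 0.992, -0.128, 0.0]
wrist_force: [0.5, -0.2, -0.7]
opening: 0.0726
gripper_force: 0.0
```

Call:
servo_tool(jaw=[0.85, 0.85, 0.85, 0.85, 0.85, 0.85, 0, 0, 0, 0], delta_pos=[[0, 0, -0.15], [0, 0, -0.3], [0, 0, -0.45], [0, 0, -0.6], [0, 0, -0.73], [0, 0, -0.73], [0, 0, -0.73], [0, 0, -0.73], [0, 0, -0.73], [0, 0, -0.73]], twist=[0, 0, 0, 0, 0, 0, 0, 0, 0, 0])

```text
t: 14.55
position: [0.57, 0.1993, 0.029]
orientation: [-0.0, 0.992, -0.128, 0.001]
wrist_force: [-0.3, -0.3, 7.4]
opening: 0.0494
gripper_force: 63.2
```

Call:
servo_tool(jaw=[0, 0, 0, 0, 0, 0, 0, 0, 0, 0], delta_pos=[[0, 0, 0.1], [0, 0, 0.25], [0, 0, 0.4], [0, 0, 0.6], [0, 0, 0.8], [0, -0.1, 1], [0, -0.2, 1], [0, -0.3, 1], [0, -0.45, 1], [0, -0.6, 1]], twist=[0, 0, 0, 0, 0, 0, 0, 0, 0, 0])

```text
t: 15.8
position: [0.5693, 0.1377, 0.1277]
orientation: [0.0, 0.992, -0.129, -0.0]
wrist_force: [0.3, -0.2, -2.3]
opening: 0.0493
gripper_force: 62.6
```

Call:
servo_tool(jaw=[0, 0, 0, 0, 0, 0, 0, 0, 0, 0], delta_pos=[[0, -0.1, 0.1], [0, -0.2, 0.2], [0, -0.3, 0.2], [0, -0.4, 0.2], [0, -0.5, 0.2], [0, -0.6, 0.2], [0, -0.7, 0.2], [0, -0.8, 0.2], [0, -0.9, 0.2], [0, -1, 0.2]], twist=[0.002, 0.004, 0.006, 0.008, 0.01, 0.012, 0.014, 0.016, 0.018, 0.02])

```text
t: 17.05
position: [0.5696, 0.0385, 0.1483]
orientation: [-0.0, 0.998, -0.065, 0.0]
wrist_force: [0.2, 0.7, -2.6]
opening: 0.0493
gripper_force: 62.6
```

Call:
servo_tool(jaw=[0, 0, 0, 0, 0, 0, 0, 0, 0, 0], delta_pos=[[0.03, -0.1, 0], [0.06, -0.2, 0], [0.09, -0.3, 0], [0.12, -0.4, 0], [0.15, -0.5, 0], [0.18, -0.6, 0], [0.21, -0.7, 0], [0.24, -0.8, 0], [0.27, -0.9, 0], [0.3, -1, 0]], twist=[0.002, 0.004, 0.006, 0.008, 0.01, 0.012, 0.014, 0.016, 0.018, 0.02])

```text
t: 18.3
position: [0.5997, -0.0615, 0.1483]
orientation: [-0.0, 1.0, -0.003, -0.0]
wrist_force: [-0.2, 0.5, -2.8]
opening: 0.0489
gripper_force: 62.7
```

Call:
servo_tool(jaw=[0, 0, 0, 0, 0, 0, 0, 0, 0, 0], delta_pos=[[0.02, -0.1, 0], [0.04, -0.2, 0], [0.06, -0.3, 0], [0.08, -0.4, 0], [0.1, -0.5, 0], [0.12, -0.6, 0], [0.14, -0.7, 0], [0.16, -0.8, 0], [0.18, -0.9, 0], [0.2, -0.97, 0]], twist=[0.002, 0.004, 0.006, 0.008, 0.01, 0.012, 0.014, 0.016, 0.018, 0.02])

```text
t: 19.55
position: [0.6197, -0.1586, 0.1483]
orientation: [0.0, 0.998, 0.06, 0.0]
wrist_force: [-0.3, 0.2, -2.5]
opening: 0.0492
gripper_force: 62.7
```

```bash
python3 - <<'E'
from h import *
s=bot.read_state();q=s['orientation'];yaw=2*np.arctan2(q[2],q[1]);p=s['position']
print(s['t'],p,yaw,'d',.6199-p[0],-.1585-p[1],'tw',(.1191-yaw)/2/np.pi,s['opening'],s['wrist_force'])
E
```

```text
19.55 [ 0.61967005 -0.15863608  0.14830639] 0.11999287545204462 d 0.00022994505526952036 0.0001360824456919929 tw -0.00014210554175831267 0.04918146233319249 [-0.26358132  0.15943976 -2.45756302]
```

Call:
servo_tool(jaw=[0, 0, 0, 0, 0, 0, 0, 0, 0, 0], delta_pos=[[0, 0, -0.12], [0, 0, -0.24], [0, 0, -0.36], [0, 0, -0.48], [0, 0, -0.6], [0, 0, -0.7], [0, 0, -0.8], [0, 0, -0.84], [0, 0, -0.87], [0, 0, -0.9]], twist=[0, 0, 0, 0, 0, 0, 0, 0, 0, 0])

```text
t: 20.8
position: [0.6198, -0.1579, 0.0584]
orientation: [0.0, 0.998, 0.06, 0.0]
wrist_force: [-0.0, -0.1, -1.9]
opening: 0.0492
gripper_force: 62.6
```

Call:
servo_tool(jaw=[0, 0, 0, 0, 0, 0, 0, 0, 0, 0], delta_pos=[[0, 0, -0.03], [0, 0, -0.06], [0, 0, -0.09], [0, 0, -0.11], [0, 0, -0.13], [0, 0, -0.14], [0, 0, -0.15], [0, 0, -0.155], [0, 0, -0.16], [0, 0, -0.16]], twist=[0, 0, 0, 0, 0, 0, 0, 0, 0, 0])

```text
t: 22.05
position: [0.6196, -0.1579, 0.043]
orientation: [0.0, 0.998, 0.06, 0.0]
wrist_force: [-4.9, 1.1, 9.2]
opening: 0.0493
gripper_force: 64.0
```

Call:
servo_tool(jaw=[0.85, 0.85, 0.85, 0.85, 0.85, 0.85, 0.85, 0.85, 0.85, 0.85], delta_pos=[[0, 0, 0], [0, 0, 0], [0, 0, 0], [0, 0, 0.02], [0, 0, 0.1], [0, 0, 0.25], [0, 0, 0.45], [0, 0, 0.65], [0, 0, 0.85], [0, 0, 1]], twist=[0, 0, 0, 0, 0, 0, 0, 0, 0, 0])

```text
t: 23.3
position: [0.6199, -0.1579, 0.1441]
orientation: [0.0, 0.998, 0.06, 0.001]
wrist_force: [-0.8, 0.1, 0.1]
opening: 0.0726
gripper_force: 0.0
```

Call:
servo_tool(jaw=[0.7, 0.7, 0.7, 0.7, 0.7, 0.7, 0.7, 0.7, 0.7, 0.7], delta_pos=[[-0.1, 0.02, 0.05], [-0.2, 0.04, 0.1], [-0.3, 0.06, 0.15], [-0.4, 0.08, 0.2], [-0.5, 0.1, 0.25], [-0.6, 0.12, 0.3], [-0.7, 0.14, 0.35], [-0.8, 0.16, 0.4], [-0.9, 0.18, 0.45], [-1, 0.2, 0.5]], twist=[0, 0, 0, 0, 0, 0, 0, 0, 0, 0])

```text
t: 24.55
position: [0.5189, -0.1377, 0.1927]
orientation: [-0.0, 0.998, 0.06, 0.0]
wrist_force: [0.7, 1.1, -0.4]
opening: 0.0598
gripper_force: 0.0
```

```bash
python3 - <<'E'
from h import *; import pickle
s,f=wrist();pickle.dump((s,f),open('wl.pkl','wb'));cv2.imwrite('pics/wl.png',cv2.resize(f['pixels'][:,:,::-1],(800,600)))
h=[.6045,-.1604,.1191];c,sn=np.cos(h[2]),np.sin(h[2]);R=np.array([[c,-sn],[sn,c]])
q=s['orientation'];print(s['t'],s['position'],2*np.arctan2(q[2],q[1]),s['joint_positions'][-1])
for n,p in [('blk farL',(.05,.025,.076)),('farR',(.05,-.025,.076)),('nearR',(-.02,-.025,.076)),('stepR',(-.05,-.025,.046))]:
    print(n,(proj(f,[*(R@p[:2]+h[:2]),p[2]])/.64).round())
piv=R@[-.035,.048]+h[:2];print('piv',piv)
for th in [1.547,1.2,.9,.6,.3,.02]: print(th,(piv+.1*(R@[-np.sin(th),-np.cos(th)])).round(4))
E
```

```text
24.55 [ 0.51890973 -0.13771013  0.19267096] 0.11956029243974263 -1.3921272790557493
blk farL [413.   5.]
farR [529.   5.]
nearR [517. 173.]
stepR [501. 224.]
piv [ 0.56404465 -0.11689869]
1.547 [ 0.4651 -0.1311]
1.2 [ 0.4758 -0.164 ]
0.9 [ 0.4937 -0.1879]
0.6 [ 0.5178 -0.2056]
0.3 [ 0.5461 -0.2153]
0.02 [ 0.5739 -0.2164]
```

View pics/wl.png

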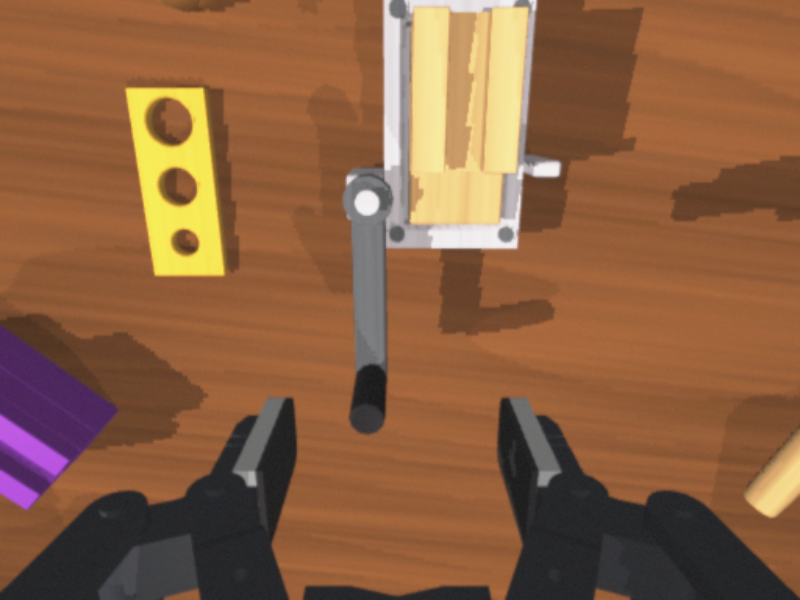

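The block is seated as predicted: its near tall corner is at (517,173) and its step corner at (501,224), both matching the projections. The lever handle top is at (367,418). I'll grasp it and swing it.

Call:
servo_tool(jaw=[0.7, 0.7, 0.7, 0.7, 0.7, 0.7, 0.7, 0.7, 0.7, 0.7], delta_pos=[[-0.14, 0.02, 0], [-0.28, 0.04, 0], [-0.42, 0.05, 0], [-0.54, 0.066, -0.05], [-0.54, 0.066, -0.2], [-0.54, 0.066, -0.35], [-0.54, 0.066, -0.5], [-0.54, 0.066, -0.7], [-0.54, 0.066, -0.85], [-0.54, 0.066, -1]], twist=[0, 0, 0, 0, 0, 0, 0, 0, 0, 0])

```text
t: 25.85
position: [0.4656, -0.1312, 0.0912]
orientation: [-0.0, 0.998, 0.06, -0.0]
wrist_force: [0.4, -0.3, 1.1]
opening: 0.0597
gripper_force: 0.0
```

Call:
servo_tool(jaw=[0.7, 0.7, 0.7, 0, 0, 0, 0, 0, 0, 0], delta_pos=[[0, 0, -0.1], [0, 0, -0.2], [0, 0, -0.2], [0, 0, -0.2], [0, 0, -0.2], [0, 0, -0.2], [0, 0, -0.2], [0, 0, -0.2], [0, 0, -0.2], [0, 0, -0.2]], twist=[0, 0, 0, 0, 0, 0, 0, 0, 0, 0])

```text
t: 27.1
position: [0.4658, -0.1313, 0.0728]
orientation: [0.0, 0.998, 0.06, 0.0]
wrist_force: [-2.3, 0.7, 6.4]
opening: 0.0164
gripper_force: 58.3
```

Call:
servo_tool(jaw=[0, 0, 0, 0, 0, 0, 0, 0, 0, 0], delta_pos=[[0.014, -0.075, 0], [0.033, -0.149, 0], [0.058, -0.221, 0], [0.089, -0.291, 0], [0.125, -0.359, 0], [0.166, -0.424, 0], [0.211, -0.485, 0], [0.261, -0.543, 0], [0.316, -0.596, 0], [0.374, -0.646, 0]], twist=[0.012, 0.024, 0.036, 0.049, 0.061, 0.073, 0.085, 0.097, 0.11, 0.122])

```text
t: 28.35
position: [0.5035, -0.1957, 0.0729]
orientation: [0.0, 0.903, 0.43, 0.0]
wrist_force: [-0.4, 4.7, 5.2]
opening: 0.0164
gripper_force: 58.4
```

Call:
servo_tool(jaw=[0, 0, 0, 0, 0, 0, 0, 0, 0, 0], delta_pos=[[0.062, -0.045, 0], [0.127, -0.085, 0], [0.196, -0.119, 0], [0.266, -0.149, 0], [0.339, -0.173, 0], [0.413, -0.191, 0], [0.488, -0.204, 0], [0.564, -0.21, 0], [0.641, -0.211, 0], [0.717, -0.207, 0]], twist=[0.012, 0.024, 0.036, 0.049, 0.061, 0.073, 0.085, 0.097, 0.11, 0.122])

```text
t: 29.6
position: [0.5749, -0.2154, 0.0728]
orientation: [-0.0, 0.676, 0.737, 0.0]
wrist_force: [-4.5, 8.5, 8.7]
opening: 0.0166
gripper_force: 58.8
```

Call:
servo_tool(jaw=[0, 0, 0, 0.5, 0.5, 0.5, 0.5, 0.5, 0.5, 0.5], delta_pos=[[0.01, 0, 0], [0.02, 0, 0], [0.02, 0, 0], [0, 0, 0], [0, 0, 0], [0, 0, 0], [0, 0, 0.1], [0, 0, 0.25], [0, 0, 0.4], [0, 0, 0.55]], twist=[0, 0, 0, 0, 0, 0, 0, 0, 0, 0])

```text
t: 30.85
position: [0.5749, -0.2167, 0.1288]
orientation: [0.0, 0.678, 0.735, 0.0]
wrist_force: [-0.4, 0.9, 0.1]
opening: 0.0427
gripper_force: 0.0
```

Call:
servo_tool(jaw=[0.5, 0.5, 0.5, 0.5, 0.5, 0.5, 0.5, 0.5, 0.5, 0.5], delta_pos=[[0, 0, 0.1], [0, 0, 0.2], [0, 0, 0.3], [0, 0, 0.4], [0, -0.1, 0.5], [-0.1, -0.2, 0.6], [-0.2, -0.3, 0.6], [-0.3, -0.4, 0.6], [-0.4, -0.5, 0.6], [-0.5, -0.5, 0.6]], twist=[0, 0, 0, 0, 0, 0, 0, 0, 0, 0])

```text
t: 32.1
position: [0.5236, -0.2675, 0.187]
orientation: [-0.0, 0.678, 0.735, -0.0]
wrist_force: [0.7, 0.3, 0.7]
opening: 0.0428
gripper_force: 0.0
```

```bash
python3 - <<'E'
from h import *
f=viewer.grab_frame('scene');a=f['pixels'][190:300,160:290,::-1];b=viewer.grab_frame('top')['pixels'][150:260,240:370,::-1]
cv2.imwrite('pics/end.png',cv2.resize(np.hstack([a,b]),None,fx=3,fy=3,interpolation=2))
E
```

```text
(no output)
```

View pics/end.png

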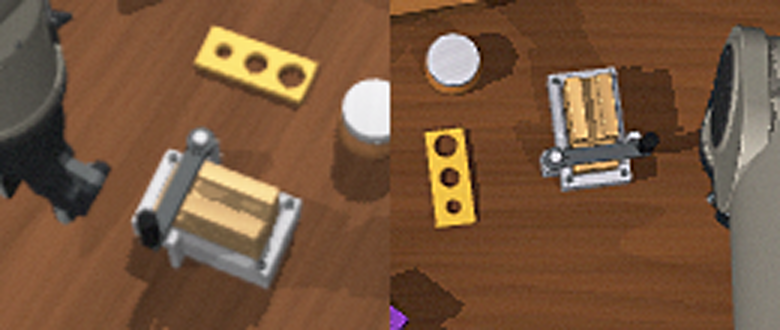

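The block sits in the pocket, and the lever lies across the step against the post, with its handle at (650,142) in the right half. The gripper is clear of everything.

```bash
python3 -c "
from station import close_job
print(close_job())"
```

```text
the job is handed in; nothing more can be done
None
```

I seated the block flat in the holder's pocket with its step at the lever's end, swung the lever shut across the step to its stop, and handed the job in at about 32 s; the judge's result was not shown.

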